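# Wedge the rocking stirrer steady

### The arm

A 7-joint arm with a two-finger parallel gripper is mounted at the origin on a cart in front of the work surface, level with it; the furniture and walls round the work are solid. World frame = base frame: x ahead of the robot, y to its left, z up, the work surface at z = 0. Lengths are in m, angles in rad, forces in N, time in s.
With the tool pointing down it reaches from about 0.4 to 0.85 m from the base axis. Payload 10.4 kg.
Tool frame: the origin (TCP) lies at the very end of the fingers, on their centre line; the grasp point (between the pads) lies 19 mm behind it (r.pinch_z is the distance from the TCP to the grasp point, in m); z points along the fingers, y is the line along which they close (so a half turn about z gives the same grasp; the last joint's range is limited). The gripper opens to 87 mm and grips with 3 to 60 N. Pads are 19 mm wide; open, the fingers measure 117 mm over their backs; the gripper's body (75 mm by 190 mm) begins 51 mm behind the grasp point.
Start: joints at [-1.15, 0.332, -0.065, 1.46, 0.022, 1.35, -0.088], TCP at [0.268, 0.564, 0.223] pointing down, gripper open.
Joint ranges: [-2.6, 2.6], [-0.5, 2.12], [-1.47, 1.34], [0.16, 2.42], [-1.27, 4.41], [0.06, 2.06], [-2.6, 2.6]. Speed limits (rad/s): [2.22, 2.22, 2.79, 2.79, 3.14, 3.14, 3.14].

### API

Orientations are given as a unit quaternion [x, y, z, w].
In Python, from bench import sensors, vision, r gives the robot as it stands.
- The arm moves only by the shell command python3 -m crank 'ROWS' [OPENING] [FORCE]. ROWS is JSON, a list of rows, each a list of 2 entries, a list of its own where there are three numbers: the shift along the tool's x, y, z normalised to -1 to 1, where 1 is 3 cm, then the turn about the tool's z normalised to -1 to 1, where 1 is 8 degrees. A call has 1 to 12 rows; each row shifts and turns the commanded pose from where the row before left it, along the tool's axes as they then stand; what a row does not reach is not made up. A row lasts 1/8 s, in which the tool goes at most 62.5 mm and 10.7 degrees, less where a joint would pass 70% of its speed; a pose out of reach is approached as far as the arm can. A call with a number of a shift or a turn outside -1 to 1 is refused whole. A call with a gripper value outside its range is refused whole. OPENING is the opening, from 0 (shut) to 1 (fully open), set as the call begins (- or left out, the last holds). The fingers move at their own pace and stop on an object; FORCE is the grip in N (left out, the last holds). Time passes only in rows, so rows that do not move let the fingers close. It gives the time, the measured TCP pose, the force, the opening and the grip force at its end, in the units of the state.
- sensors.read_state(): the state, without advancing time (a new reading comes with each control period).
- vision.camera(name): name is "side" or "top" or "wrist"; returns the picture (400x640x3 uint8, red, green, blue); there is no depth.
- vision.camera_model(name): a dict with "vertical_fov" (degrees; the focal length in pixels is half the picture's height over the tangent of half this angle, whatever the lens; pixels are square), "cx", "cy" (the principal point, pixels), "camera_from_world" (4x4, takes a point from world to camera coordinates); the wrist camera has in their place "hand_eye" (4x4, takes a point from camera to tool coordinates, whose origin is the TCP and whose axes are the flange's). Camera axes: x right, y down, z forward; pixel columns grow to the right and rows downward; lengths in m; the calibration is good to about 2 mm. The wrist camera is an equidistant fisheye: a pixel r from the principal point sees the ray r / f radians off the axis. A picture is of the moment at which its call begins: read the wrist's pose just before it. camera_model takes no time and is no camera call.
- r.close_job(): hands the job in; it is judged then, once.
The state is a dict: "time": time; "joint_positions": joint angles; "joint_vel": joint speeds; "joint_torque": joint torques, N m; "ee_pos": TCP position; "eef_rot": TCP orientation; "ft_force": force on the tool from outside, world axes, zero at the start; "torque": the same for the moment, N m; "width": finger opening in m; "grip_force": force on a finger pad.
Only numpy, scipy, OpenCV 4.12 (cv2) and the standard library are available. Lean on these libraries where they do the work, as an engineer would, in place of code of your own. Each camera call takes 0.05 s, during which the arm holds its last target. There are 200 camera calls.

### The job

The white bench stirrer rocks because the foot at its near right corner is screwed up short. Push the loose wooden wedge along the bench, thin end first and from the stirrer's right, in under that foot until the stirrer no longer rocks, then press firmly down on top of that corner to feel that it stays level, and finish the program while still holding the fingertips pressed there. Only push and press: do not pick up the wedge or the stirrer, do not shove the stirrer along the bench, and leave the other things where they are.

Things in the scene. Friction and masses are not known exactly. Their poses are not given: they have to be found in the camera images.
- stirrer: White bench stirrer, loose, about 2 kg. Origin: on the bench under its centre; x to its back, y to its left, z up; panel with knob on its -x face. Housing 130 (x) by 170 (y) mm, underside 22 mm, flat top 72 mm up; on the top a metal disc 104 mm across, 6 mm high. Rubber feet 22 mm across at (+-48, +-70) mm; it rests level on three, the one at (-48, -70) is short. Friction on the bench about 0.6.
- short_foot (a point): Point on the bench under the centre of the short foot, fixed to the stirrer at (-48, -70, 0) mm, axes as its. The foot's flat pad (22 mm diameter) hangs 4 to 9 mm above the bench; the gap differs from run to run and cannot be read. The pad's right-hand edge (stirrer -y) is 11 mm from this point, the right face of the housing 15 mm.
- corner (a point): Where to press: on the flat top straight above the short foot, (-48, -70, 72) mm in the stirrer; 15 mm of top lie beyond it to the edges, the disc begins 40 mm away. Unwedged, 2 to 4 N down here rocks the stirrer about its diagonal until the short foot meets the bench (tilt 0.05 to 0.11 rad); let go, it falls back level.
- wedge: Loose light wooden wedge lying flat, 110 mm long (its y), 46 mm wide (its x), 60 g. Origin: centre of its underside. It thins evenly from an 18 mm high upright heel (-y end) to 2 mm at the tip (+y end). It starts to the right of the stirrer, tip roughly towards it, out of line and askew. In line, its axes are parallel to the stirrer's and its middle line runs under the foot.
- wedge_tip (a point): Middle of the wedge's thin end, on the underside, 55 mm along the wedge's +y; axes as the wedge's. When the wedge is snug, the tip has passed the right-hand edge of the foot's pad by 14 to 48 mm, depending on the gap.
- wedge_heel (a point): Where to push: middle of the wedge's thick end face, 9 mm above the bench, 55 mm along the wedge's -y; axes as the wedge's. Free, the wedge slides with under 1 N; once snug a push meets a clear stop of several newtons. It is self-locking and stays when let go. Over about 10 N it would lift that corner or shove the stirrer.
- dropper_bottle: Bystander: small amber bottle with a black cap, 32 mm diameter, 68 mm high. Origin: centre of its underside.
- screw_cap: Bystander: grey screw cap lying on the bench, 54 mm diameter, 28 mm high. Origin: centre of its underside.
- beaker: Bystander: glass beaker, 53 by 58 mm, 69 mm high. Origin: centre of its underside.

How it is judged:
On the way:
1. the wedge lies with its thin end under the short foot (tip 8 mm past the near edge of the pad, in line within 18 mm) and the stirrer stands level (0.02 rad) (y of wedge_tip in the frame of stirrer above -0.073 m and x of wedge_tip in the frame of stirrer between -0.066 and -0.03 m and angle between stirrer's own z axis and vertical below 0.02 rad), for 0.2 s.
At the end, for the whole second after the job is handed in: Wedge tip at least 8 mm past the near edge of the short foot's pad, in line within 18 mm; the fingers press the stirrer with over 4 N within 30 mm of the point above that foot, the wedge carries over 1 N, and the stirrer is at rest, level within 0.02 rad (all of step 1 and contact force between the fingers and stirrer above 4 N and contact force between wedge and stirrer above 1 N and horizontal distance between the grasp point and corner below 0.03 m and linear speed of each of stirrer, wedge below 0.02 m/s); the arm keeps its last pose, push and grip.
It fails at once if the wedge is lifted or tipped (height (world z) of wedge above 0.012 m or angle between wedge's own z axis and vertical above 0.25 rad).
It fails at once if the stirrer is lifted (height (world z) of stirrer above 0.012 m).
It fails at once if the stirrer is shoved more than 18 mm along the bench (distance of stirrer from where it was at the start of the episode above 0.018 m).
It fails at once if the bottle, the screw cap or the beaker is disturbed (moved more than 20 mm) (distance of any of dropper_bottle, screw_cap, beaker from where it was at the start of the episode above 0.02 m).
It also fails if it takes over 64 s, if anything falls off the work surface, if the arm or the gripper's body presses on something with over 40 N, if the wrist force passes 120 N, or if a joint passes its speed limit or range.

## Working session

There is one attempt and no reset: what is moved stays moved. The work goes in short steps, Python scripts to look and compute and a shell command to move; the robot and the scene stay as the last step left them, time stands still between calls to the robot, and variables do not carry over. Pictures are saved under pics/ and viewed, at most 10 in all, crops included, and the job is handed in when it is done.

```bash
mkdir -p pics; ls
python3 - <<'E'
from bench import sensors, vision, r
import cv2,numpy as np
s=sensors.read_state();print(s['time'],s['ee_pos'],s['eef_rot'],s['ft_force'],s['width'],r.pinch_z)
for n in ['top','side']:
    cv2.imwrite(f'pics/{n}0.png',vision.camera(n)[:,:,::-1])
    m=vision.camera_model(n);print(n,m)
print(vision.camera_model('wrist'))
E
```

```text
pics
0.0 [0.26816589 0.56409682 0.22174647] [ 2.20047793e-01  9.75488817e-01 -7.22824584e-04 -1.18519612e-04] [-0.2096306   0.89034341  0.18120321] 0.08714364631492796 0.0187
top {'vertical_fov': 44.71719789053042, 'cx': 307.77484309229965, 'cy': 199.1716527692541, 'camera_from_world': array([[-7.51689138e-04, -9.99995040e-01,  3.05857848e-03,
         2.03955976e-01],
       [-9.95212768e-01,  4.49174989e-04, -9.77309783e-02,
         4.84872454e-01],
       [ 9.77291197e-02, -3.11739967e-03, -9.95208170e-01,
         1.21608397e+00],
       [ 0.00000000e+00,  0.00000000e+00,  0.00000000e+00,
         1.00000000e+00]])}
side {'vertical_fov': 44.55396943620097, 'cx': 323.3849750986841, 'cy': 197.751249080415, 'camera_from_world': array([[ 0.99514833, -0.09817802, -0.00639303, -0.44832007],
       [-0.0525911 , -0.47590441, -0.87792321,  0.20955948],
       [ 0.08315029,  0.87400004, -0.47875877,  0.96687568],
       [ 0.        ,  0.        ,  0.        ,  1.        ]])}
{'vertical_fov': 65.70646984690485, 'cx': 318.5570504682938, 'cy': 205.73281220313473, 'hand_eye': array([[-3.31218443e-04, -9.60541443e-01, -2.78136706e-01,
         7.58079853e-02],
       [ 9.99999943e-01, -3.34772032e-04, -3.47167879e-05,
        -1.61093249e-05],
       [-5.97654767e-05, -2.78136702e-01,  9.60541499e-01,
        -1.62033607e-01],
       [ 0.00000000e+00,  0.00000000e+00,  0.00000000e+00,
         1.00000000e+00]])}
```

View pics/top0.png

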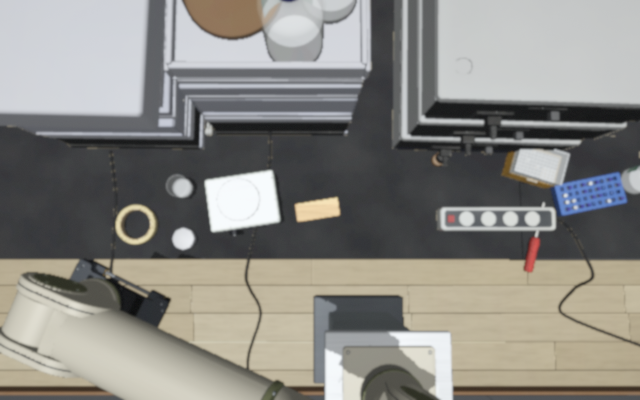

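View pics/side0.png

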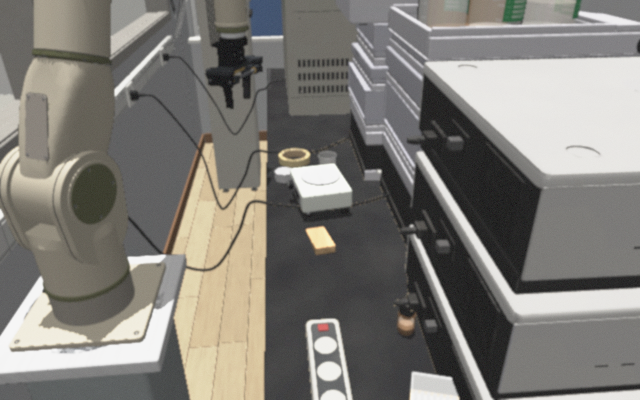

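Top view: the stirrer's top is at about (242,200), turned slightly. The wedge is at (318,209), with the beaker at (180,187), the cap at (183,238) and the bottle at (440,158). I'll measure the stirrer and the wedge from this picture.

```bash
cat > h.py <<'E'
import numpy as np, cv2
from scipy.spatial.transform import Rotation as R
from bench import sensors, vision, r
def ray(name,px,z,pose=None):
    """pixels (N,2) -> world points on plane(s) z"""
    m=vision.camera_model(name); f=200/np.tan(np.radians(m['vertical_fov']/2))
    px=np.atleast_2d(np.float64(px)); q=(px-[m['cx'],m['cy']])/f
    if name=='wrist':
        t=np.linalg.norm(q,axis=1)[:,None]+1e-12
        d=np.hstack([q/t*np.sin(t),np.cos(t)])
        T=np.eye(4);T[:3,:3]=R.from_quat(pose[1]).as_matrix();T[:3,3]=pose[0];T=T@m['hand_eye']
    else:
        d=np.hstack([q,np.ones((len(q),1))]); T=np.linalg.inv(m['camera_from_world'])
    d=d@T[:3,:3].T; o=T[:3,3]
    return o+d*((np.reshape(z,(-1,1))-o[2])/d[:,2:])
def shot(name,fn):
    s=sensors.read_state(); im=vision.camera(name)[:,:,::-1].copy()
    cv2.imwrite(fn,im); return im,(s['ee_pos'],s['eef_rot'])
def big(mask):
    c,_=cv2.findContours(mask.astype(np.uint8),cv2.RETR_EXTERNAL,cv2.CHAIN_APPROX_NONE)
    return max(c,key=cv2.contourArea)[:,0,:]
def wmask(im):
    h=cv2.cvtColor(im,cv2.COLOR_BGR2HSV); return (h[...,0]>5)&(h[...,0]<28)&(h[...,1]>60)&(h[...,2]>110)
def rect(p):
    c,s,a=cv2.minAreaRect(np.float32(p[:,:2]*1000)); return c,s,a,cv2.boxPoints((c,s,a))
E
python3 - <<'E'
from h import *
im=cv2.imread('pics/top0.png')
h=cv2.cvtColor(im,cv2.COLOR_BGR2HSV)
m=np.zeros((400,640),bool);m[155:245,198:290]=1
c=big(m&(h[...,1]<40)&(h[...,2]>215)); print('stir',*rect(ray('top',c,.072)))
m[:]=0;m[185:230,287:350]=1
c=big(m&wmask(im)); print('wedge',*rect(ray('top',c,.010)))
big_=cv2.resize(im[150:260,160:360],None,fx=4,fy=4,interpolation=cv2.INTER_CUBIC);cv2.imwrite('pics/crop.png',big_)
E
```

```text
stir (477.2489929199219, 365.44769287109375) (125.30632781982422, 164.7991180419922) 8.669590950012207 [[402.8911  437.46167]
 [427.7323  274.54553]
 [551.6069  293.43372]
 [526.7657  456.34985]]
wedge (460.7001953125, 179.58607482910156) (52.342594146728516, 117.135009765625) 9.060076713562012 [[425.63278  233.30168 ]
 [444.07803  117.628075]
 [495.7676   125.87047 ]
 [477.32236  241.54407 ]]
```

View pics/crop.png

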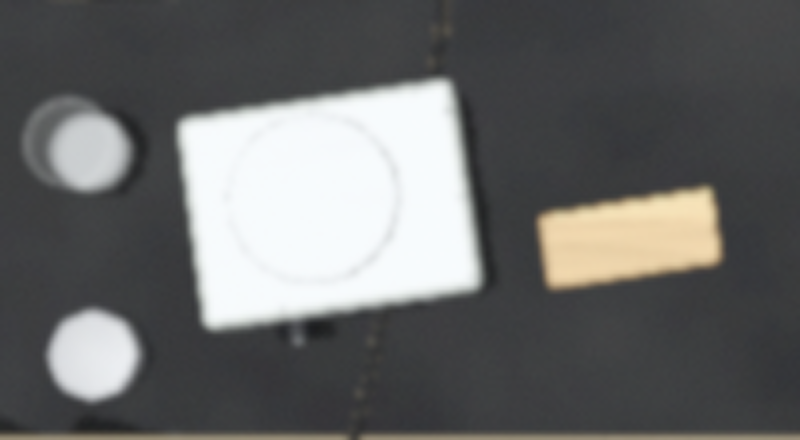

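The stirrer is at about (0.477, 0.365) with a yaw of 8.7°, and its size is roughly right. The wedge is at about (0.461, 0.180), nearly parallel to it. Next I'll move behind the heel with the fingers closed and take a close wrist view.

```bash
python3 -m crank '[[[-1,-0.87,0],0],[[-1,-0.87,0],0],[[-1,-0.87,0],0],[[-1,-0.87,0],0],[[-1,-0.87,0],0],[[-1,-0.87,0],0],[[-1,-0.87,0],0],[[-1,-0.87,0],0],[[-1,-0.87,0],0],[[-1,-0.87,0],0],[[-1,-0.87,0],0],[[-1,-0.87,0],0]]' 0 10
python3 -m crank '[[[-1,-0.87,0.7],0],[[0,0,0],1],[[0,0,0],1],[[0,0,0],1],[[0,0,0],1],[[0,0,0],1],[[0,0,0],1],[[0,0,0],1],[[0,0,0],0],[[0,0,0],0]]'
python3 - <<'E'
from h import *
im,p=shot('wrist','pics/w1.png'); print(p, sensors.read_state()['joint_positions'])
R_=R.from_quat(p[1]).as_matrix(); print(R_[:,0],R_[:,1])
E
```

```text
time: 1.6
ee_pos: [0.4592, 0.1257, 0.2224]
eef_rot: [0.22, 0.975, -0.0, -0.0]
ft_force: [0.5, -0.1, -0.5]
width: 0.0005
grip_force: 0.0
time: 2.85
ee_pos: [0.4748, 0.0906, 0.2014]
eef_rot: [0.651, 0.759, -0.0, -0.0]
ft_force: [0.4, 0.2, 0.4]
width: 0.0005
grip_force: 0.0
(array([0.47478605, 0.09057791, 0.20140572]), array([ 6.51084784e-01,  7.59005001e-01, -8.38105027e-05, -6.82676471e-05])) [-0.62425191  0.02088318  0.3483347   1.86991502 -0.00757781  1.25220986
 -0.12140847]
[-1.52177198e-01  9.88353226e-01 -5.50451504e-06] [ 9.88353204e-01  1.52177194e-01 -2.16121234e-04]
```

View pics/w1.png

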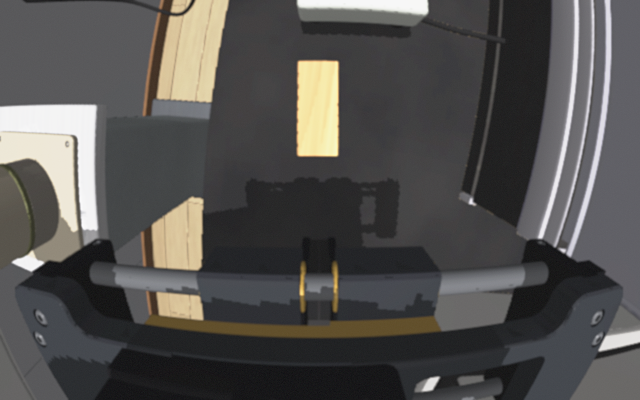

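Wrist view: the wedge is upright in the picture. Its tip edge is at about row 61 and its heel edge at about row 157, columns 297–339. The stirrer's right face is at the top, with its near corner at about (299,10–20).

```bash
cat > w.py <<'E'
from h import *
import sys
C=np.array([.4772,.3654]); a=np.radians(8.7)
ex=np.array([np.cos(a),np.sin(a)]); ey=np.array([-ex[1],ex[0]])
foot=C-.048*ex-.070*ey
def loc(P): return np.c_[(P[:,:2]-foot)@ex,(P[:,:2]-foot)@ey]*1000
def look(fn,p=None,im=None):
    if im is None: im,p=shot('wrist',fn)
    m=np.zeros((400,640),bool);m[20:235,235:420]=1
    c=big(m&wmask(im)); b=cv2.boxPoints(cv2.minAreaRect(np.float32(c)+0.0)); b=b[np.argsort(b[:,1])]
    print('px',b.round(0).tolist()); P=ray('wrist',b,[.002,.002,.018,.018],p); l=loc(P)
    t,h=l[:2].mean(0),l[2:].mean(0)
    print('tip',t.round(1),'heel',h.round(1),'len',np.linalg.norm(t-h).round(1),'w',np.linalg.norm(l[0]-l[1]).round(1),np.linalg.norm(l[2]-l[3]).round(1),'skew deg',np.degrees(np.arctan2(-(t-h)[0],(t-h)[1])).round(2))
    print('tcp',loc(np.atleast_2d(p[0])).round(1),p[0][2].round(4))
    return im,p
E
python3 - <<'E'
from w import *
p=(np.array([0.47478605,0.09057791,0.20140572]),np.array([6.51084784e-01,7.59005001e-01,-8.38105027e-05,-6.82676471e-05]))
im=cv2.imread('pics/w1.png'); look('',p,im)
h=cv2.cvtColor(im,cv2.COLOR_BGR2HSV); m=np.zeros((400,640),bool);m[0:40,285:440]=1
m&=(h[...,1]<40)&(h[...,2]>150); c=big(m)
cols=[310,330,350,370,390,410]; low=[[x,c[c[:,0]==x][:,1].max()] for x in cols]
print(low, loc(ray('wrist',low,.022,p)).round(1).tolist())
i=c[c[:,1]<16]; L=[[i[i[:,1]==y][:,0].min(),y] for y in (2,6,10,14)];print(L,loc(ray('wrist',L,.072,p)).round(1).tolist(),loc(ray('wrist',L,.022,p)).round(1).tolist())
E
```

```text
px [[296.0, 60.0], [338.0, 60.0], [338.0, 156.0], [296.0, 156.0]]
tip [  2.5 -56. ] heel [   2.6 -167.3] len 111.3 w 48.2 47.1 skew deg 0.06
tcp [[   4.  -201.3]] 0.2014
[[310, np.int32(8)], [330, np.int32(8)], [350, np.int32(9)], [370, np.int32(9)], [390, np.int32(11)], [410, np.int32(13)]] [[-5.1, 2.0], [16.8, 2.0], [38.9, 1.5], [61.3, 2.8], [84.0, 2.3], [107.5, 2.4]]
[[np.int32(297), 2], [np.int32(298), 6], [np.int32(372), 10], [np.int32(413), 14]] [[-16.0, -9.9], [-15.0, -14.3], [54.8, -16.9], [95.4, -17.0]] [[-19.5, 9.9], [-18.4, 4.8], [63.5, 1.7], [111.0, 1.6]]
```

The stirrer edges agree within 2 mm (right face at −17 against −15, near edge −15). The wedge is 2.5 mm off line with about 0° skew, so a straight push will do. I'll descend behind the heel and approach.

```bash
python3 -m crank '[[[0,-0.05,1],0],[[0,0,1],0],[[0,0,1],0],[[0,0,1],0],[[0,0,1],0],[[0,0,1],0],[[0,0,0.45],0],[[0,0,0],0]]'
python3 -m crank '[[[0.3,0,0],0],[[0.3,0,0],0],[[0.1,0,0],0],[[0.1,0,0],0],[[0.1,0,0],0],[[0.1,0,0],0],[[0,0,0],0]]'
python3 -c "
from w import *
look('pics/w2.png')"
```

```text
time: 3.9
ee_pos: [0.4731, 0.0902, 0.0077]
eef_rot: [0.652, 0.758, -0.001, -0.0]
ft_force: [0.6, -0.6, 0.2]
width: 0.0001
grip_force: 0.0
time: 4.78
ee_pos: [0.4688, 0.1203, 0.008]
eef_rot: [0.652, 0.758, 0.0, -0.0]
ft_force: [0.5, 1.4, 0.0]
width: 0.0003
grip_force: 0.0
px [[273.0, 37.0], [362.0, 37.0], [362.0, 234.0], [273.0, 234.0]]
tip [  2.7 -49.2] heel [   2.5 -154.7] len 105.5 w 47.9 47.2 skew deg -0.13
tcp [[   2.7 -171. ]] 0.008
```

```bash
python3 -m crank '[[[0.13,0,0],0],[[0.13,0,0],0],[[0.13,0,0],0],[[0.13,0,0],0],[[0.13,0,0],0],[[0.13,0,0],0],[[0.13,0,0],0],[[0.13,0,0],0],[[0.13,0,0],0],[[0.13,0,0],0],[[0.13,0,0],0],[[0.13,0,0],0]]'
python3 -m crank '[[[0.06,0,0],0],[[0.06,0,0],0],[[0,0,0],0]]'
python3 -c "
from w import *
look('pics/w3.png')"
```

```text
time: 6.32
ee_pos: [0.4619, 0.1666, 0.008]
eef_rot: [0.652, 0.758, 0.0, -0.0]
ft_force: [-0.2, -0.2, 0.4]
width: 0.0004
grip_force: 0.1
time: 6.7
ee_pos: [0.4614, 0.17, 0.0081]
eef_rot: [0.652, 0.758, 0.0, -0.0]
ft_force: [-0.2, -0.9, 0.3]
width: 0.0002
grip_force: 0.0
px [[273.0, 51.0], [362.0, 51.0], [273.0, 234.0], [362.0, 234.0]]
tip [ 2.9 -7. ] heel [   2.7 -104.4] len 97.4 w 47.8 47.2 skew deg -0.14
tcp [[   2.9 -120.8]] 0.0081
```

View pics/w3.png

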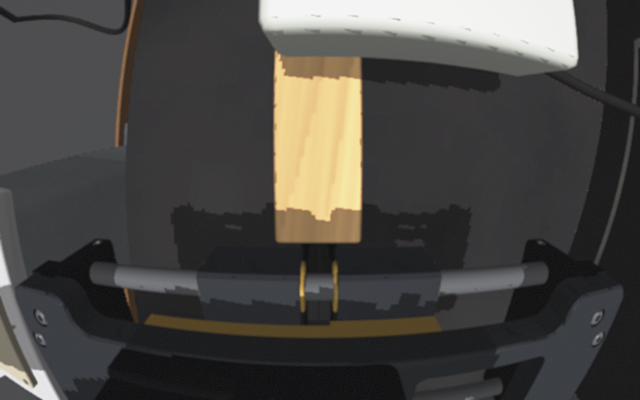

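The wedge has gone under the housing in line (columns 273–362, passing under the near corner at 262), with the tip about at the pad. Now I'll push in small steps and watch the force.

```bash
python3 -m crank '[[[0.05,0,0],0],[[0.05,0,0],0],[[0.05,0,0],0],[[0,0,0],0]]' | sed -n '2p;4p'
python3 -m crank '[[[0.05,0,0],0],[[0.05,0,0],0],[[0,0,0],0]]' | sed -n '2p;4p'
```

```text
ee_pos: [0.4607, 0.1746, 0.0081]
ft_force: [-0.6, 0.6, -0.4]
ee_pos: [0.4603, 0.1775, 0.0081]
ft_force: [0.4, 0.1, 0.4]
```

```bash
python3 -m crank '[[[0.05,0,0],0],[[0.05,0,0],0],[[0,0,0],0]]' | sed -n '2p;4p'
```

```text
ee_pos: [0.4598, 0.1805, 0.008]
ft_force: [0.1, -0.2, 0.6]
```

```bash
python3 -m crank '[[[0.05,0,0],0],[[0.05,0,0],0],[[0,0,0],0]]' | sed -n '2p;4p'
```

```text
ee_pos: [0.4593, 0.1834, 0.008]
ft_force: [-0.2, 0.5, 0.1]
```

```bash
python3 -m crank '[[[0.05,0,0],0],[[0.05,0,0],0],[[0,0,0],0]]' | sed -n '2p;4p'
```

```text
ee_pos: [0.4589, 0.1864, 0.008]
ft_force: [0.5, 0.1, -1.0]
```

```bash
python3 -m crank '[[[0.05,0,0],0],[[0.05,0,0],0],[[0,0,0],0]]' | sed -n '2p;4p'
```

```text
ee_pos: [0.4585, 0.1893, 0.008]
ft_force: [-0.0, -0.6, -0.5]
```

```bash
python3 -m crank '[[[0.05,0,0],0],[[0.05,0,0],0],[[0,0,0],0]]' | sed -n '2p;4p'
```

```text
ee_pos: [0.4583, 0.191, 0.008]
ft_force: [-0.1, -6.1, 1.5]
```

```bash
python3 -m crank '[[[0.05,0,0],0],[[0.05,0,0],0],[[0,0,0],0]]' | sed -n '2p;4p'
```

```text
ee_pos: [0.4582, 0.192, 0.008]
ft_force: [1.8, -12.6, 4.8]
```

The wedge stopped clearly at 6 N, but the second step took the push to 12.6 N. I'll back off now and check that the stirrer is still level and in place.

```bash
python3 -m crank '[[[-0.3,0,0],0],[[-0.7,0,0],0],[[-0.7,0,0],0],[[0,0,0],0]]'
python3 - <<'E'
from w import *
look('pics/w4.png')
im,_=shot('top','pics/top1.png'); h=cv2.cvtColor(im,cv2.COLOR_BGR2HSV)
m=np.zeros((400,640),bool);m[155:245,198:290]=1
print('stir',*rect(ray('top',big(m&(h[...,1]<40)&(h[...,2]>215)),.072))[:3])
E
```

```text
time: 10.38
ee_pos: [0.4654, 0.1436, 0.0081]
eef_rot: [0.653, 0.757, 0.0, -0.0]
ft_force: [0.4, 0.8, 0.0]
width: 0.0008
grip_force: 0.0
px [[271.0, 20.0], [364.0, 20.0], [271.0, 152.0], [364.0, 152.0]]
tip [  3.2 -15.3] heel [  2.9 -87.8] len 72.5 w 50.4 46.1 skew deg -0.24
tcp [[   2.8 -147.4]] 0.0081
stir (477.3775634765625, 365.57720947265625) (125.3416976928711, 164.8741912841797) 8.643196105957031
```

View pics/w4.png

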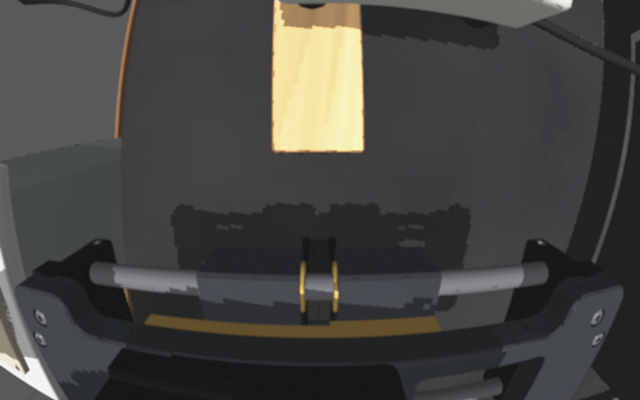

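The stirrer has not moved (0.2 mm, yaw 8.64°). The heel is at −88 mm, so the tip is 22 mm beyond the foot centre, and the foot shows on the wedge at (315,5). Next I'll go over the corner and press.

```bash
python3 -m crank '[[[0,0,-0.9],0],[[0,0,-0.9],0],[[0,0,-0.9],0],[[0,-0.1,-0.8],0],[[1,0,0],0],[[1,0,0],0],[[1,0,0],0],[[1,0,0],0],[[0.9,0,0],0],[[0,0,0.7],0],[[0,0,0.3],0],[[0,0,0],0]]'
python3 -c "
from w import *
print(loc(np.atleast_2d(sensors.read_state()['ee_pos'])))"
```

```text
time: 11.98
ee_pos: [0.4398, 0.2895, 0.0826]
eef_rot: [0.652, 0.758, -0.001, -0.0]
ft_force: [0.1, -0.2, 0.3]
width: 0.0005
grip_force: 0.0
[[-0.41708624  0.60477734]]
```

```bash
python3 -m crank '[[[0,0,0.15],0],[[0,0,0.1],0],[[0,0,0.05],0],[[0,0,0],0]]' | sed -n '2p;4p'
```

```text
ee_pos: [0.4403, 0.2895, 0.0741]
ft_force: [0.5, 0.4, -1.0]
```

```bash
python3 -m crank '[[[0,0,0.05],0],[[0,0,0],0]]' | sed -n '2p;4p'
```

```text
ee_pos: [0.4404, 0.2896, 0.0726]
ft_force: [-0.5, 0.7, 0.4]
```

```bash
python3 -m crank '[[[0,0,0.05],0],[[0,0,0],0]]' | sed -n '2p;4p'
```

```text
ee_pos: [0.4404, 0.2896, 0.0724]
ft_force: [-5.0, -3.3, 15.6]
```

```bash
python3 -m crank '[[[0,0,0.05],0],[[0,0,0],0]]' | sed -n '2p;4p'
```

```text
ee_pos: [0.4404, 0.2896, 0.0722]
ft_force: [-11.7, -9.3, 32.3]
```

The corner holds firm: only about 0.2 mm of give at 32 N. I'll ease to about 15 N, check, and hold.

```bash
python3 -m crank '[[[0,0,-0.05],0],[[0,0,0],0],[[0,0,0],0],[[0,0,0],0]]'
python3 - <<'E'
from w import *
im,_=shot('top','pics/top2.png'); shot('side','pics/side2.png'); shot('wrist','pics/w5.png'); s=sensors.read_state(); print(s['ft_force'],s['ee_pos'])
h=cv2.cvtColor(im,cv2.COLOR_BGR2HSV); m=np.zeros((400,640),bool);m[185:235,283:350]=1
print('wedge',*rect(ray('top',big(m&wmask(im)),.012)))
E
```

```text
time: 13.72
ee_pos: [0.4404, 0.2896, 0.0724]
eef_rot: [0.652, 0.758, 0.0, -0.0]
ft_force: [-5.9, -3.5, 15.2]
width: 0.0003
grip_force: 7.8
[-5.42436899 -3.90945983 16.41195473] [0.44044205 0.28964003 0.07238816]
wedge (460.0975036621094, 211.50111389160156) (51.284912109375, 24.44679832458496) 32.430419921875 [[431.89905 208.06679]
 [445.00928 187.43263]
 [488.29596 214.93544]
 [475.18573 235.5696 ]]
```

View pics/w5.png

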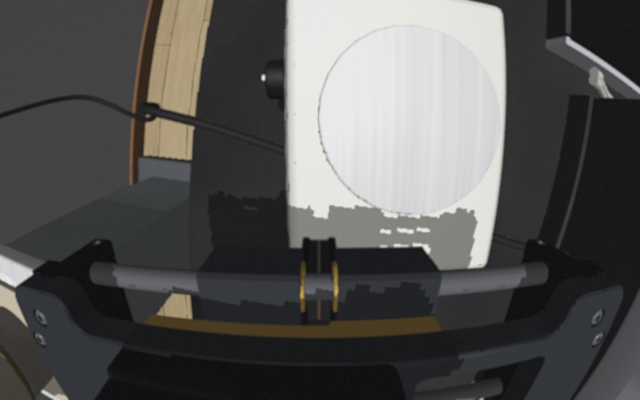

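The fingertips at (319,245) rest on the near right corner and hold steady at about 16 N. The contact height is 72.4 mm against a nominal 72 mm, so the stirrer is level. I'm handing it in.

```bash
python3 -c "
from bench import r
print(r.close_job())"
```

```text
the job is handed in; nothing more can be done
None
```

The job is handed in (no verdict came back): the wedge is snug under the short foot, its tip about 33 mm past the pad edge, and the fingertips hold about 16 N on the level corner; the wedge push briefly reached 12.6 N and the test press 32 N, but the stirrer had moved only about 0.2 mm when measured after the push.

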